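Load four sample cells into their test cups

TASK

Stand each of the four full-length battery cells upright on the floor of the test cup made for it: the slim, middle and fat round cells in the small, medium and large round cups, the flat-sided cell in the oblong cup. Knock no cell over, and leave the two short cells standing where they are.

Things in the scene. Friction and masses are not known exactly. Their poses are not given: they have to be found in the camera images.
- cell_slim: Slim full-length round battery cell, 21 mm in diameter, 70 mm tall, about 70 g. Orange sleeve, dark ring and steel button on top; stands upright, loose on the bench. Origin: centre of the underside, z along the cell, up.
- cell_mid: Middle-sized full-length round battery cell, 33 mm in diameter, 70 mm tall, about 140 g. Orange sleeve, dark ring and steel button on top; stands upright, loose on the bench. Origin: centre of the underside, z along the cell, up.
- cell_fat: Fat full-length round battery cell, 46 mm in diameter, 80 mm tall, about 340 g. Orange sleeve, dark ring and steel button on top; stands upright, loose on the bench. Origin: centre of the underside, z along the cell, up.
- cell_flat: Flat-sided (prismatic) full-length battery cell, a block 54 mm (its x) by 28 mm (its y) by 80 mm tall including two 3 mm steel posts on top, about 210 g. Orange sleeve, black top; stands upright, loose on the bench, at any yaw. Grip it across the 28 mm. Origin: centre of the underside, z up.
- short_a: One of two alike short round battery cells, 33 mm in diameter, only 30 mm tall, orange sleeve, plain wide steel top without a button. Stands loose on the bench and stays where it is. Origin: centre of the underside.
- short_b: One of two alike short round battery cells, 33 mm in diameter, only 30 mm tall, orange sleeve, plain wide steel top without a button. Stands loose on the bench and stays where it is. Origin: centre of the underside.
- cup_small: Small round test cup, fixed to the bench: shallow open cup of grey plastic with a steel floor, mouth 39 mm across inside, 49 mm outside, rim 20 mm above the bench, inner floor 8 mm above the bench; black terminal block, 12 mm high, out 19 mm on one side (look only). Origin: centre of the underside, on the bench; z up. It is the cup for the slim cell.
- cup_medium: Medium round test cup, fixed to the bench: shallow open cup of grey plastic with a steel floor, mouth 51 mm across inside, 61 mm outside, rim 20 mm above the bench, inner floor 8 mm above the bench; black terminal block, 12 mm high, out 19 mm on one side (look only). Origin: centre of the underside, on the bench; z up. It is the cup for the middle-sized cell.
- cup_large: Large round test cup, fixed to the bench: shallow open cup of grey plastic with a steel floor, mouth 64 mm across inside, 74 mm outside, rim 20 mm above the bench, inner floor 8 mm above the bench; black terminal block, 12 mm high, out 19 mm on one side (look only). Origin: centre of the underside, on the bench; z up. It is the cup for the fat cell.
- cup_oblong: Oblong test cup, fixed at any yaw: shallow rectangular box of grey plastic with a steel floor, inside 72 mm (its x) by 46 mm (its y), outside 82 by 56 mm, rim 20 mm and inner floor 8 mm above the bench; black terminal block, 12 mm high, out 13 mm on its +x side (look only). The flat-sided cell goes in long side along long side, either way round. Origin: centre of the underside; z up.
Not all that is in view belongs to the job. Leave any turquoise look-alike of the cell_mid alone.

How it is judged:
At the end, for the whole second after the job is handed in: Slim, middle, fat and flat-sided cell stand in the small, medium, large and oblong cup: on its floor, within 14 mm of its centre, upright within 0.12 rad, at rest and released; both short cells upright, at rest, within 20 mm of their starts (horizontal distance between cell_slim and cup_small below 0.014 m and z of cell_slim in the frame of cup_small below 0.012 m and angle between each of cell_slim, cell_mid, cell_fat, cell_flat, short_a, short_b's own z axis and vertical below 0.12 rad and linear speed of each of cell_slim, cell_mid, cell_fat, cell_flat, short_a, short_b below 0.02 m/s and horizontal distance between cell_mid and cup_medium below 0.014 m and z of cell_mid in the frame of cup_medium below 0.012 m and horizontal distance between cell_fat and cup_large below 0.014 m and z of cell_fat in the frame of cup_large below 0.012 m and horizontal distance between cell_flat and cup_oblong below 0.014 m and z of cell_flat in the frame of cup_oblong below 0.012 m and distance of each of short_a, short_b from where it was at the start of the episode below 0.02 m); the robot touches nothing.
It fails at once if a full-length cell is knocked over or tipped far (more than about 50 degrees) (angle between any of cell_slim, cell_mid, cell_fat, cell_flat's own z axis and vertical above 0.87 rad).
It fails at once if a short cell is knocked over, lifted or moved by more than 20 mm (distance of any of short_a, short_b from where it was at the start of the episode above 0.02 m or angle between any of short_a, short_b's own z axis and vertical above 0.5 rad).
It also fails if it takes over 104 s, if anything falls off the work surface, if the arm or the gripper's body presses on something with over 40 N, if the wrist force passes 120 N, or if a joint passes its speed limit or range.

ROBOT

A 6-joint arm with a two-finger parallel gripper is mounted at the origin on the work surface. World frame = base frame: x ahead of the robot, y to its left, z up, the work surface at z = 0. Lengths are in m, angles in rad, forces in N, time in s.
With the tool pointing down it reaches from about 0.35 to 1 m from the base axis. Payload 7.1 kg.
Tool frame: the origin (TCP) lies between the finger pads; the fingertips stand 22 mm ahead of it and the grasp point (between the pads) lies 3 mm ahead of it; x points along the fingers, y is the direction in which the jaws open and shut, and the axes are right-handed (so a half turn about x gives the same grasp; the last joint's range is limited). The gripper opens to 85 mm and grips with 20 to 120 N. Pads are 22 mm wide; open, the fingers measure 114 mm over their backs; the gripper's body (76 mm by 85 mm) begins 54 mm behind the grasp point. The pads swing forward as they close: fully open they stand 13 mm farther back than shut.
Start: joints at [-1.326, 0.423, 1.63, -0, 1.089, -0.019], TCP at [0.163, -0.603, 0.253] pointing down, gripper open.
Joint ranges: [-3, 3], [-0.9, 2.11], [0.09, 2.58], [-1.31, 4.45], [0.11, 2.69], [-2.54, 2.54]. Speed limits (rad/s): [2.39, 2.39, 3.01, 3.14, 3.14, 3.14].

INTERFACE

Orientations are given as a rotation vector (axis times angle).
In Python, from rig import manip gives the robot as it stands. The module is installed in compiled form; this text tells all that it offers. Calls block until the motion is done:
- manip.move_to(position, orientation): joint-space move of the TCP to a pose.
- manip.servo_line(position, orientation=None, rate=0.15): straight line of the TCP; orientation=None keeps the orientation; rate is the mean speed in m/s.
- manip.set_joints(angles): joint-space move.
- manip.command_gripper(opening, f_grip=None): finger opening in m; f_grip is the grip in N (None keeps the last); returns when the fingers have stopped.
- manip.hold(seconds).
- manip.solve_ik(position, orientation): joint angles nearest the present ones, or None.
- manip.camera(name): name is "scene" or "side" or "wrist"; returns a dict with "image" (384x512x3 uint8, red, green, blue), "fx", "fy", "cx", "cy" (pixels), "k1" (the pictures are not rectified: a ray, as slopes to the right and down, at radius r is drawn at 1 + k1 r^2 times it, then the intrinsics apply), "cam_to_world" (4x4, takes a point from camera to world coordinates); the wrist camera has in their place "mount" (4x4, takes a point from camera to tool coordinates, whose origin is the TCP and whose axes are the tool frame's). Camera axes: x right, y down, z forward; pixel columns grow to the right and rows downward; lengths in m; the calibration is good to about 2 mm. A picture is of the moment at which its call begins: read the wrist's pose just before it. There is no depth.
A pose or a line that the arm cannot do raises manip.IKError and nothing moves.
- manip.sign_off(): hands the job in, once; it reports no verdict.
Readings, each from a call of its own:
- manip.get_time(): time.
- manip.get_joint_positions(): joint angles.
- manip.get_joint_vel(): joint speeds.
- manip.get_tau(): joint torques, N m.
- manip.get_position(): TCP position.
- manip.get_ee_rot(): TCP orientation.
- manip.get_contact_force(): force on the tool from outside, world axes, zero at the start.
- manip.get_torque(): the same for the moment, N m.
- manip.get_width(): finger opening in m.
Only numpy, scipy, OpenCV 4.12 (cv2) and the standard library are available. Lean on these libraries where they do the work, as an engineer would, in place of code of your own. Each camera call takes 0.05 s, during which the arm holds its last target.

## Working session

There is one attempt and no reset: what is moved stays moved. The work goes in short steps, each a Python script; the robot and the scene stay as the last script left them, time stands still between calls to the robot, and variables do not carry over. Pictures are saved under pics/ and viewed, and the job is handed in when it is done.

```bash
mkdir -p pics; ls
cat > h.py <<'E'
import numpy as np, cv2
from rig import manip
def save(n,im): cv2.imwrite('pics/'+n+'.png',cv2.cvtColor(im,cv2.COLOR_RGB2BGR))
E
python3 - <<'E'
from h import *
import pickle
d={}
for n in ("scene","side","wrist"):
    c=manip.camera(n); d[n]=c; save(n+'0',c['image']); print(n,{k:np.round(v,3).tolist() for k,v in c.items() if k!='image'})
d['p']=manip.get_position(); d['r']=manip.get_ee_rot(); print(d['p'],d['r'],manip.get_time())
pickle.dump(d,open('d0.pkl','wb'))
E
```

```text
pics
scene {'fx': 408.506, 'fy': 408.506, 'cx': 265.201, 'cy': 196.79, 'k1': -0.139, 'cam_to_world': [[0.373, 0.602, -0.706, 1.285], [0.928, -0.246, 0.281, -0.292], [-0.005, -0.759, -0.651, 0.735], [0.0, 0.0, 0.0, 1.0]]}
side {'fx': 389.34, 'fy': 389.34, 'cx': 255.975, 'cy': 189.781, 'k1': -0.038, 'cam_to_world': [[-0.999, -0.001, 0.052, 0.453], [-0.046, 0.498, -0.866, 1.087], [-0.025, -0.867, -0.497, 0.653], [0.0, 0.0, 0.0, 1.0]]}
wrist {'fx': 317.728, 'fy': 317.728, 'cx': 254.453, 'cy': 187.634, 'k1': -0.041, 'mount': [[-0.001, -0.3, 0.954, -0.121], [1.0, 0.0, 0.001, -0.0], [-0.001, 0.954, 0.3, -0.077], [0.0, 0.0, 0.0, 1.0]]}
[ 0.16291733 -0.60298168  0.25271623] [ 2.08098803  0.27732025 -2.08120603] 0.15
```

View pics/scene0.png

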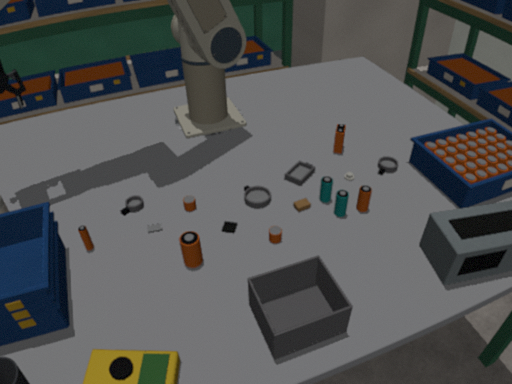

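View pics/side0.png

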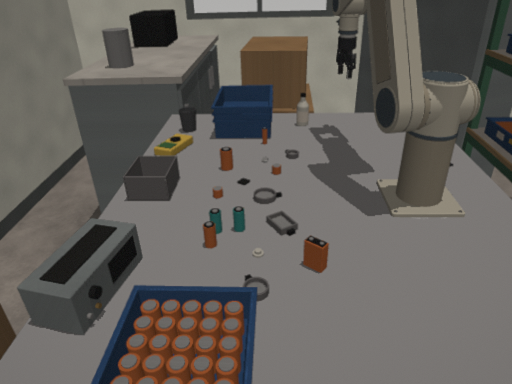

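View pics/wrist0.png

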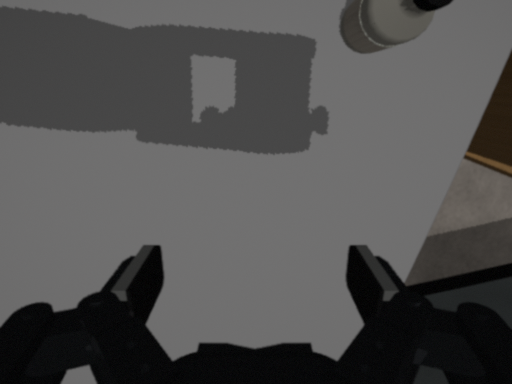

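The scene view shows the slim cell at (86,238), the fat cell at (191,249), the middle cell at (364,198) and the flat cell at (340,138). Short cells are at (189,204) and (275,235), and turquoise look-alikes at (326,189) and (341,203). The cups are at (134,204), (257,197), (388,164) and, oblong, (300,173). Next I'll enlarge and measure.

```bash
cat >> h.py <<'E'
import pickle
def undist(c,uv):
    K=np.array([[c['fx'],0,c['cx']],[0,c['fy'],c['cy']],[0,0,1]])
    return cv2.undistortPoints(np.array(uv,float).reshape(-1,1,2),K,np.array([c['k1'],0,0,0.])).reshape(-1,2)
def rays(c,uv,T=None):
    T=np.array(c['cam_to_world']) if T is None else T
    n=undist(c,uv); d=np.c_[n,np.ones(len(n))]@T[:3,:3].T
    return T[:3,3],d
def plane(c,uv,z,T=None):
    o,d=rays(c,uv,T); return o+d*((z-o[2])/d[:,2])[:,None]
def proj(c,P,T=None):
    T=np.array(c['cam_to_world']) if T is None else T
    q=(np.atleast_2d(P)-T[:3,3])@T[:3,:3]; s=q[:,:2]/q[:,2:]; s=s*(1+c['k1']*(s**2).sum(1))[:,None]
    return s*c['fx']+[c['cx'],c['cy']]
def orange(im):
    h=cv2.cvtColor(im,cv2.COLOR_RGB2HSV); return cv2.inRange(h,(3,150,60),(18,255,255))
E
python3 - <<'E'
from h import *
d=pickle.load(open('d0.pkl','rb'))
for n,(x,y,w,h) in {'scene':(70,110,350,165),'side':(190,115,150,190)}.items():
    im=d[n]['image'][y:y+h,x:x+w]; f=2.28 if n=='scene' else 3.1
    save(n+'_crop',cv2.resize(im,None,fx=f,fy=f,interpolation=cv2.INTER_CUBIC))
    k,l,s,ce=cv2.connectedComponentsWithStats(orange(d[n]['image']))
    for i in range(1,k):
        if s[i,4]>25: 
            print(n,s[i],ce[i].round(1),plane(d[n],[ce[i]],0.035)[0].round(3))
E
```

```text
scene [244  41  19  12 145] [251.9  47.1] [-0.514  0.36   0.035]
scene [439  58  60  26 684] [468.8  70.4] [0.065 1.176 0.035]
scene [ 65  62  59  24 736] [93.3 73.2] [-0.526 -0.376  0.035]
scene [ 21  76  29  19 338] [36.5 84.9] [-0.527 -0.622  0.035]
scene [12 83  7  5 26] [15.5 85.1] [-0.579 -0.719  0.035]
scene [490  88  22  18 213] [503.8  94.7] [0.302 1.144 0.035]
scene [ 0 91 16  9 88] [ 6.4 95.1] [-0.489 -0.749  0.035]
scene [ 425  128   87   55 1533] [475.4 154.8] [0.588 0.694 0.035]
scene [334 131  10  22 162] [338.4 141.7] [0.366 0.323 0.035]
scene [357 189  14  23 209] [363.  200.6] [0.638 0.241 0.035]
scene [184 201  11  10  75] [189.5 206.1] [ 0.487 -0.185  0.035]
scene [ 79 229  14  21 140] [ 86.1 239.1] [ 0.508 -0.451  0.035]
scene [270 233  11  10  85] [275.  237.9] [ 0.673 -0.025  0.035]
scene [180 235  22  32 435] [191.7 253. ] [ 0.646 -0.219  0.035]
side [498 122  14  11  92] [506.4 125.6] [-0.556 -0.556  0.035]
side [263 129   4  15  52] [264.4 135.9] [ 0.503 -0.443  0.035]
side [221 150  11  20 198] [226.2 159.5] [ 0.638 -0.214  0.035]
side [273 167   7   7  42] [276.  170.4] [ 0.453 -0.125  0.035]
side [214 190   8   8  54] [217.5 193.6] [0.638 0.036 0.035]
side [204 225  12  23 219] [209.8 236.4] [0.629 0.26  0.035]
side [304 240  24  32 570] [315.2 255.7] [0.357 0.336 0.035]
side [ 110  300  134   84 5448] [184.6 346.6] [0.625 0.608 0.035]
```

View pics/scene_crop.png

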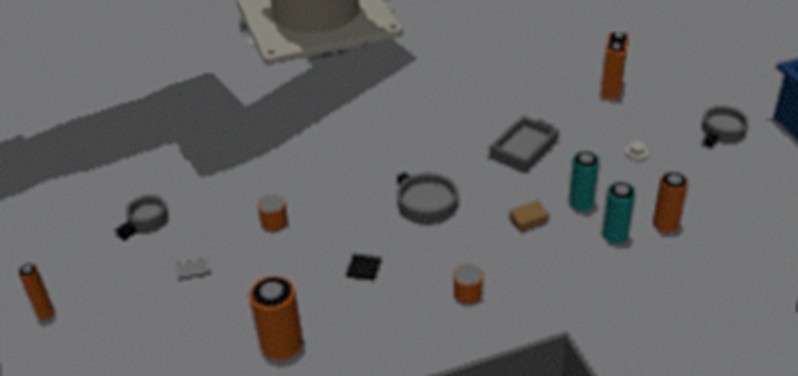

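View pics/side_crop.png

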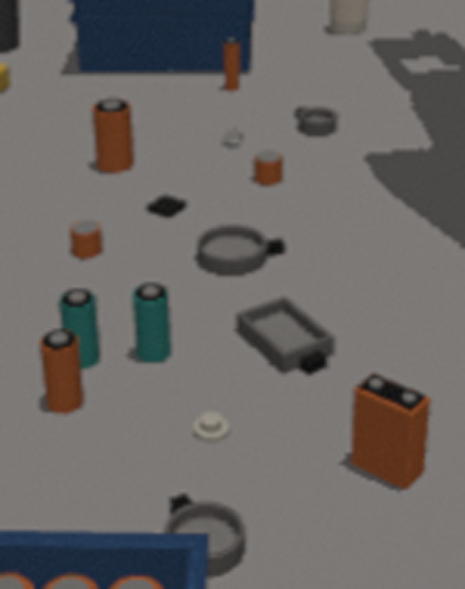

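Run:
```python
from h import *
d=pickle.load(open('d0.pkl','rb'))
rough={'scene':{'A':(134,204),'B':(257,197),'O':(300,173),'C':(388,164)},'side':{'A':(292,154),'B':(264,196),'O':(282,222),'C':(256,288)}}
for n in rough:
    im=d[n]['image']; g=cv2.cvtColor(im,cv2.COLOR_RGB2GRAY); bg=cv2.medianBlur(g,61).astype(int)
    m=((g.astype(int)<bg-14)&(g>38)).astype(np.uint8)
    vis=im.copy()
    for k,(u,v) in rough[n].items():
        r=26; y0,x0=v-r,u-r; s=m[y0:v+r,x0:u+r]
        s=cv2.morphologyEx(s,cv2.MORPH_CLOSE,np.ones((3,3),np.uint8))
        cs,_=cv2.findContours(s,cv2.RETR_EXTERNAL,cv2.CHAIN_APPROX_NONE)
        c=max(cs,key=lambda c:cv2.boundingRect(c)[2]*cv2.boundingRect(c)[3]); h=cv2.convexHull(c)+[x0,y0]
        M=cv2.moments(h); ce=(M['m10']/M['m00'],M['m01']/M['m00'])
        P=plane(d[n],h.reshape(-1,2),0.010)[:,:2]
        o=np.array(d[n]['cam_to_world'])[:2,3]; P0=plane(d[n],[ce],0.010)[0,:2]
        vd=(P0-o)/np.linalg.norm(P0-o); lat=np.array([-vd[1],vd[0]])
        a=(P-P0)@lat; b=(P-P0)@vd
        print(n,k,np.round(ce,1),P0.round(4),'width',np.ptp(a).round(3),'depth',np.ptp(b).round(3), g[v,u],bg[v,u])
        cv2.polylines(vis,[h],True,(255,0,0),1)
    save(n+'_v',cv2.resize(vis[100:310,70:430],None,fx=2.2,fy=2.2))
```

```text
scene A [132.2 205.1] [ 0.3948 -0.3263] width 0.068 depth 0.074 101 116
scene B [256.6 196.4] [ 0.4887 -0.0006] width 0.077 depth 0.098 101 116
scene O [299.6 172.9] [0.4375 0.154 ] width 0.09 depth 0.117 101 116
scene C [386.7 165.5] [0.5032 0.4163] width 0.063 depth 0.109 102 116
side A [313.2 169. ] [ 0.3184 -0.184 ] width 0.038 depth 0.127 79 122
side B [265.9 195.1] [0.4859 0.0025] width 0.097 depth 0.103 105 122
side O [281.8 223.3] [0.4365 0.1616] width 0.093 depth 0.121 106 122
side C [249.1 293.4] [0.5139 0.4406] width 0.09 depth 0.124 55 121
```

View pics/scene_v.png

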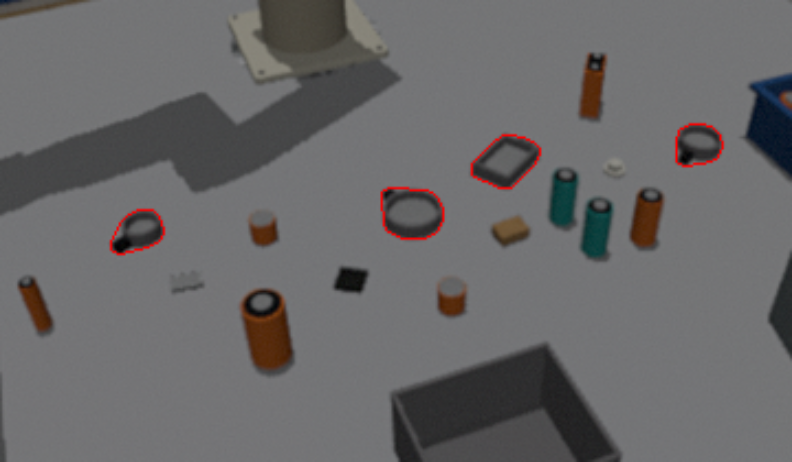

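View pics/side_v.png

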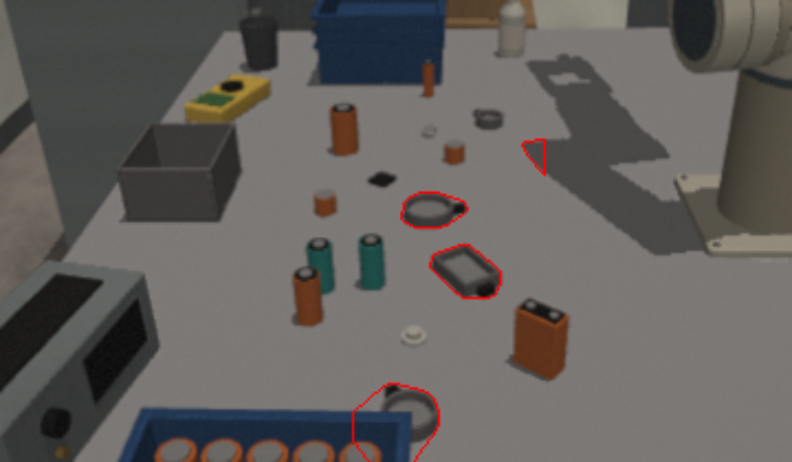

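Rim widths of about 50, 77 and 63 mm make A (134,204) small, B (257,197) large and C (388,164) medium. I'll refine with wrist survey views.

```bash
cat >> h.py <<'E'
from scipy.spatial.transform import Rotation as R
def ori(phi):
    c,s=np.cos(phi),np.sin(phi)
    return R.from_matrix(np.array([[0,c,s],[0,s,-c],[-1,0,0]])).as_rotvec()
def best(p,phi):
    """choose phi or phi+pi: nearest joints within range"""
    q0=np.array(manip.get_joint_positions()); o=[]
    for f in (phi,phi+np.pi):
        q=manip.solve_ik(p,ori(f))
        if q is not None: o.append((np.abs(np.array(q)-q0).max(),f))
    return min(o)[1]
def wrist(name):
    p=np.array(manip.get_position()); r=np.array(manip.get_ee_rot()); c=manip.camera('wrist')
    T=np.eye(4); T[:3,:3]=R.from_rotvec(r).as_matrix(); T[:3,3]=p
    c['cam_to_world']=T@np.array(c['mount']); save(name,c['image']); pickle.dump(c,open(name+'.pkl','wb')); return c
E
python3 - <<'E'
from h import *
r=R.from_rotvec(manip.get_ee_rot()).as_matrix(); print(r.round(3)); phi0=np.arctan2(r[1,1],r[0,1]); q1=manip.get_joint_positions()[0]; print(phi0)
for i,p in enumerate([(0.46,-0.27,0.31),(0.44,0.25,0.31)]):
    phi=phi0-q1+np.arctan2(p[1],p[0])
    manip.move_to(p,ori(phi)); wrist('w%d'%i)
    print(manip.get_time(),manip.get_position(),np.round(manip.get_joint_positions(),2))
E
```

```text
[[-0.     0.261 -0.965]
 [ 0.001 -0.965 -0.261]
 [-1.    -0.001 -0.   ]]
-1.306994407631527
1.85 [ 0.45959788 -0.27082348  0.30978904] [-0.55  0.22  1.78 -0.    1.14 -0.04]
3.7833 [0.4404716  0.24928492 0.30998961] [ 0.49  0.18  1.83 -0.    1.13 -0.04]
```

View pics/w0.png

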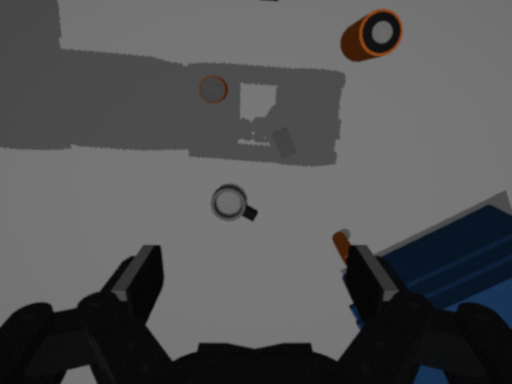

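View pics/w1.png

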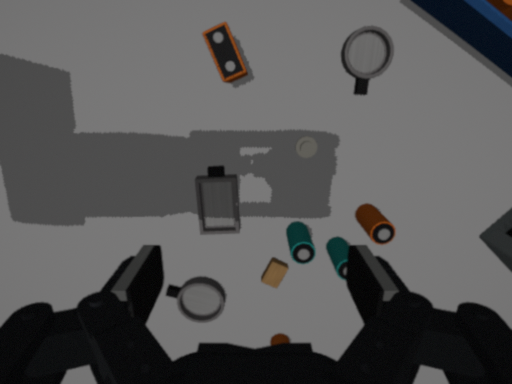

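w0 shows the small cup at (229,202), the short cell at (213,90), the fat cell top at (381,33) and the slim cell partly hidden at (343,245), beside the blue bin. w1 shows the flat cell top at (225,52), medium cup (367,53), oblong cup (218,203), large cup (200,298) and middle cell top (383,233). The turquoise pair is at (303,253) and (345,268).

```bash
cat > m.py <<'E'
from h import *
def hullof(mask,u,v,r):
    s=np.zeros_like(mask); s[max(v-r,0):v+r,max(u-r,0):u+r]=mask[max(v-r,0):v+r,max(u-r,0):u+r]
    cs,_=cv2.findContours(s,cv2.RETR_EXTERNAL,cv2.CHAIN_APPROX_NONE)
    return cv2.convexHull(max(cs,key=lambda c:cv2.boundingRect(c)[2]*cv2.boundingRect(c)[3])).reshape(-1,2)
E
python3 - <<'E'
from m import *
W=[pickle.load(open('w%d.pkl'%i,'rb')) for i in (0,1)]
for i,u,v,r in [(0,229,202,30),(1,218,203,45),(1,367,53,45),(1,225,52,35),(1,383,233,24),(0,381,33,34),(1,200,298,40)]:
    x0,y0=max(u-r,0),max(v-r,0)
    c=W[i]['image'][y0:v+r,x0:u+r]
    save('c_%d_%d'%(i,u),cv2.resize(c,(260,260*c.shape[0]//c.shape[1]),interpolation=cv2.INTER_CUBIC))
ims=[cv2.resize(cv2.imread('pics/c_%d_%d.png'%t),(198,198)) for t in [(0,229),(1,218),(1,367),(1,225),(1,383),(0,381),(1,200)]]
ims.append(ims[0]*0)
cv2.imwrite('pics/mont.png',np.vstack([np.hstack(ims[:4]),np.hstack(ims[4:])]))
E
```

```text
(no output)
```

View pics/mont.png

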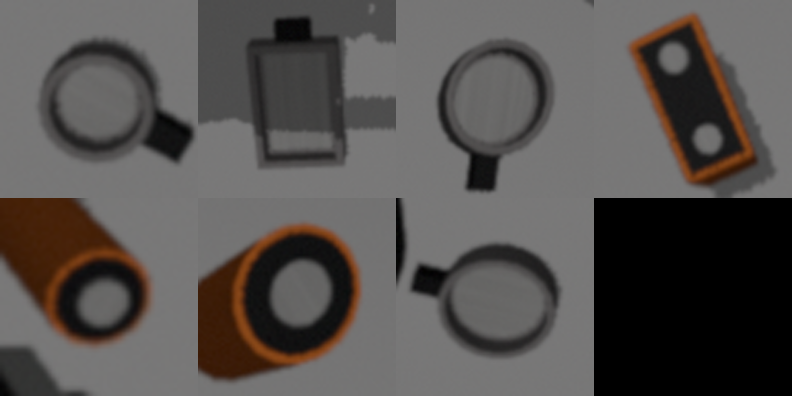

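Run:
```python
from m import *
W=[pickle.load(open('w%d.pkl'%i,'rb')) for i in (0,1)]
t=[]
for i,u,v in [(0,229,202),(1,218,203),(1,367,53),(1,200,298)]:
    c=W[i]['image'][v-37:v+37,u-37:u+37].astype(float)
    c=np.clip((c-20)*1.9,0,255).astype(np.uint8); c=cv2.resize(c,(296,296),interpolation=cv2.INTER_CUBIC)
    for k in range(0,74,10): 
        cv2.line(c,(k*4,0),(k*4,5),(255,255,0),1);cv2.line(c,(0,k*4),(5,k*4),(255,255,0),1)
    t.append(c)
save('z',np.vstack([np.hstack(t[:2]),np.hstack(t[2:])]))
# cell tops: dark ring masks
for nm,i,u,v,r,z in [('mid',1,383,233,18,.069),('fat',0,381,33,27,.079),('flat',1,225,52,34,.077)]:
    im=W[i]['image']; g=im.max(2); y0=max(v-r,0)
    h=hullof((g<42).astype(np.uint8),u,v,r); M=cv2.moments(h); ce=(M['m10']/M['m00'],M['m01']/M['m00'])
    P=plane(W[i],h,z); 
    rect=cv2.minAreaRect((P[:,:2]*1e4).astype(np.float32)); print(nm,np.round(ce,1),plane(W[i],[ce],z)[0].round(4),np.array(rect[1])/10,rect[2],np.array(rect[0])/1e4)
```

```text
mid [382.8 233. ] [0.6295 0.2481 0.069 ] [24.94787903 24.15845642] 81.68352508544922 [0.62977749 0.24809939]
fat [381.   31.9] [ 0.6374 -0.2185  0.079 ] [35.99207764 37.30094299] 61.655128479003906 [ 0.63726895 -0.2188261 ]
flat [224.   51.4] [0.3555 0.3307 0.077 ] [19.47916107 45.70353394] 53.58563995361328 [0.35584421 0.33048931]
```

View pics/z.png

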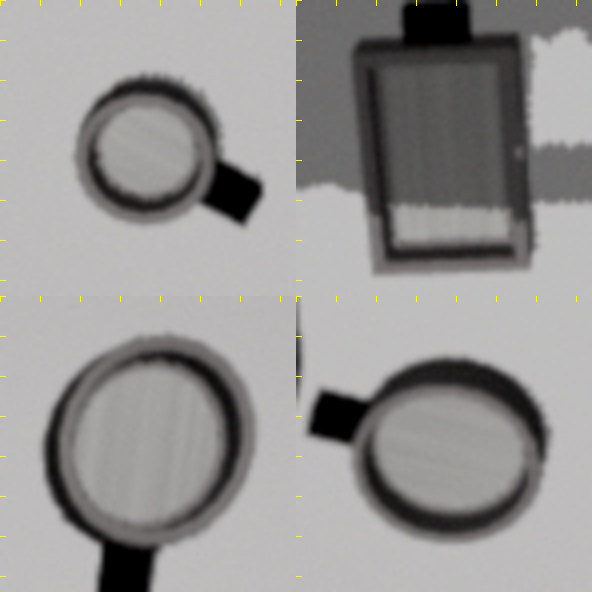

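Run:
```python
from m import *
W=[pickle.load(open('w%d.pkl'%i,'rb')) for i in (0,1)]
S=pickle.load(open('d0.pkl','rb'))
pt={}
def cr(u,v,a): return [(u-37+x/4,v-37+y/4) for x,y in a]
for nm,i,u,v,a in [('small',0,229,202,[(77,155),(216,158),(147,92),(147,223)]),('med',1,367,53,[(58,150),(255,140),(165,39),(150,249)]),('large',1,200,298,[(58,165),(249,165),(152,85),(152,247)]),('obl',1,218,203,[(60,52),(222,48),(234,268),(80,274)])]:
    P=plane(W[i],cr(u,v,a),.02)[:,:2]; pt[nm]=P.mean(0)
    print(nm,P.mean(0).round(4),[np.linalg.norm(P[k]-P[j]).round(4) for k,j in ((0,1),(2,3),(1,2),(3,0))], 'yaw',np.degrees(np.arctan2(*(P[3]-P[0]+P[2]-P[1])[::-1])))
    for n in ('scene','side'): print('   ',n,proj(S[n],[*P.mean(0),.01]).round(1)[0])
# overlay of measured centres
for i in (0,1):
    im=W[i]['image'].copy()
    for nm,D in (('small',.049),('med',.061),('large',.074)):
        if (nm=='small')!=(i==0): continue
        t=np.linspace(0,2*np.pi,60); Q=np.c_[pt[nm]+D/2*np.c_[np.cos(t),np.sin(t)],0*t+.02]
        cv2.polylines(im,[proj(W[i],Q).round().astype(int)],True,(255,0,0),1)
    save('ov%d'%i,cv2.resize(im[0:345,150:420] if i else im[100:345,150:420],None,fx=1.7,fy=1.7))
```

```text
small [ 0.3911 -0.3204] [np.float64(0.0479), np.float64(0.0482), np.float64(0.0333), np.float64(0.0346)] yaw -108.21077415518802
    scene [134.1 203.7]
    side [291.9 153.4]
med [0.4994 0.4224] [np.float64(0.06), np.float64(0.0596), np.float64(0.041), np.float64(0.0418)] yaw -20.013177905497805
    scene [387.7 164.3]
    side [255.8 287.7]
large [0.4916 0.0018] [np.float64(0.0739), np.float64(0.0751), np.float64(0.0505), np.float64(0.0517)] yaw -82.95218852002026
    scene [257.8 196.8]
    side [264.2 195. ]
obl [0.4386 0.1543] [np.float64(0.0546), np.float64(0.055), np.float64(0.0813), np.float64(0.0824)] yaw -57.46877442287283
    scene [299.9 173.1]
    side [281.  221.9]
```

View pics/ov1.png

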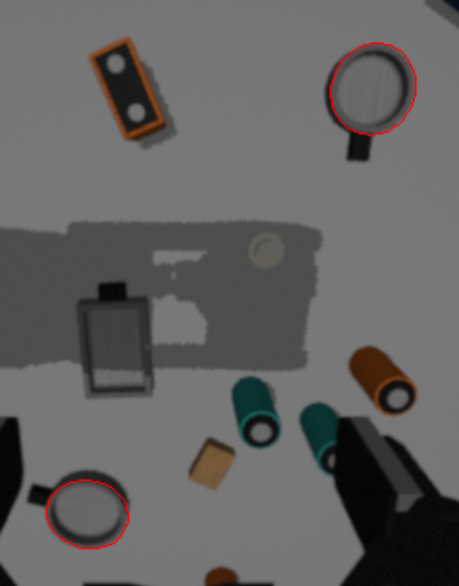

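Measured cup sizes match the stated ones (48, 60, 74.5, 55×82 mm), and back-projecting into scene and side agrees. Next, clearances: turquoise cells, blue bin and crate.

Run:
```python
from m import *
d=pickle.load(open('d0.pkl','rb'));w1=pickle.load(open('w1.pkl','rb'))
a=cv2.resize(d['scene']['image'][195:295,0:110],(440,400)); b=cv2.resize(d['side']['image'][75:145,205:285],(343,300))
c=cv2.resize(d['scene']['image'][105:205,395:495],(300,300));e=cv2.resize(d['side']['image'][255:325,190:280],(386,300))
o=np.zeros((700,790,3),np.uint8); o[:400,:440]=a;o[:300,441:784]=b;o[400:,:300]=c;o[400:,301:687]=e
save('bins',cv2.convertScaleAbs(o,alpha=1.6)[:600] if 0 else cv2.resize(cv2.convertScaleAbs(o,alpha=1.6),None,fx=.85,fy=.85))
for u,v in ((303,253),(345,268)): print('turq',plane(w1,[(u,v)],.069)[0].round(3))
A=rays(d['scene'],[(86.1,239.1)]);B=rays(d['side'],[(264.4,135.9)])
def tri(A,B):
    M=np.c_[A[1][0],-B[1][0]]; s=np.linalg.lstsq(M,B[0]-A[0],rcond=None)[0]; p=A[0]+s[0]*A[1][0];q=B[0]+s[1]*B[1][0]; return (p+q)/2,np.linalg.norm(p-q)
print('slim',tri(A,B))
```

```text
turq [0.558 0.173 0.069]
turq [0.618 0.183 0.069]
slim (array([ 0.50308797, -0.45171461,  0.03105309]), np.float64(0.0013026731160403118))
```

View pics/bins.png

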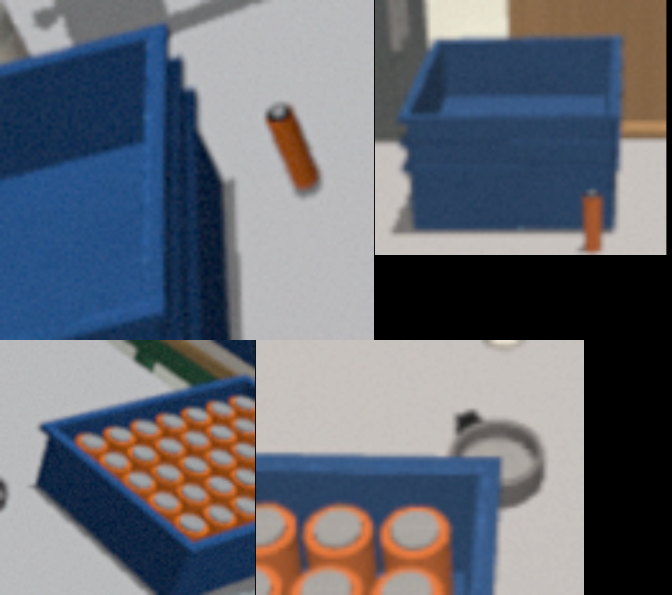

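```bash
cat >> m.py <<'E'
def tri(A,B):
    M=np.c_[A[1][0],-B[1][0]]; s=np.linalg.lstsq(M,B[0]-A[0],rcond=None)[0]; p=A[0]+s[0]*A[1][0];q=B[0]+s[1]*B[1][0]; return ((p+q)/2).round(4),np.linalg.norm(p-q).round(4)
E
python3 - <<'E'
from m import *
d=pickle.load(open('d0.pkl','rb'));w0=pickle.load(open('w0.pkl','rb'))
for n,a,b in (('bin',(48,203),(271.5,107.1)),('crate',(411.5,139),(256.4,288.4))): print(n,tri(rays(d['scene'],[a]),rays(d['side'],[b])))
# other rim corners on rim plane
print('bin front-right rim scene', plane(d['scene'],[(48,288)],.135)[0].round(3))
print('crate rim', plane(d['scene'],[(411.5,139),(452,177)],.08).round(3), plane(d['side'],[(256.4,288.4),(157,288)],.08).round(3))
E
```

```text
bin (array([ 0.4722, -0.507 ,  0.1397]), np.float64(0.0017))
crate (array([0.4935, 0.4983, 0.0809]), np.float64(0.0015))
bin front-right rim scene [ 0.724 -0.508  0.135]
crate rim [[0.493 0.499 0.08 ]
 [0.689 0.486 0.08 ]] [[0.493 0.497 0.08 ]
 [0.7   0.5   0.08 ]]
```

```bash
cat >> h.py <<'E'
HI=0.21
def line(p,rate=.15): manip.servo_line(list(p),None,rate)
def pick(x,y,phi,g,op,f,mv=None):
    z=g+.003
    manip.move_to([x,y,HI],ori(phi)); manip.command_gripper(op)
    line([x,y,z+.05],.3); line([x,y,z],.12)
    manip.command_gripper(0.0,f); print('grip',manip.get_width(),np.round(manip.get_contact_force(),1),manip.get_time())
    line([x,y,z+.02],.08); line([x,y,HI],.3); print('lift',manip.get_width(),np.round(manip.get_contact_force(),1),manip.get_time())
def place_over(x,y,phi): manip.move_to([x,y,HI],ori(phi)); print(manip.get_position(),manip.get_time())
def place(x,y,g,op):
    z=g+.003+.008+.001
    line([x,y,z+.03],.25); line([x,y,z],.06); print('down',np.round(manip.get_contact_force(),1),np.round(manip.get_position(),4))
    manip.command_gripper(op); line([x,y,z+.04],.15); line([x,y,HI],.35); print('done',manip.get_time())
E
python3 - <<'E'
from h import *
phi=np.radians(53.6)
pick(.3556,.3306,phi,.048,.055,40)
place_over(.4386,.1543,np.radians(32.5))
wrist('w2'); c=manip.camera('side'); save('s2',c['image'][150:300,200:400]); c=manip.camera('scene'); save('sc2',c['image'])
E
```

```text
grip 0.02757836410565117 [-0.7 -0.8  7. ] 6.2833
lift 0.027526540458116224 [-0.   0.5 -1.3] 7.3
[0.43786999 0.15450107 0.20878408] 8.1
```

View pics/w2.png

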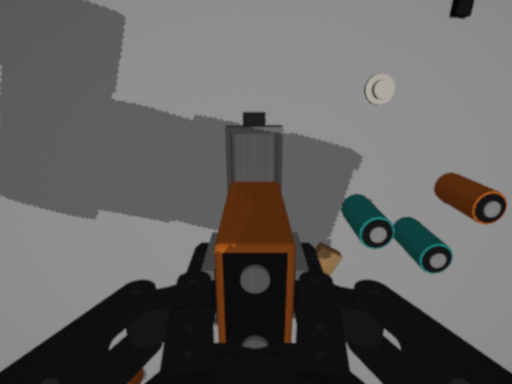

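View pics/s2.png

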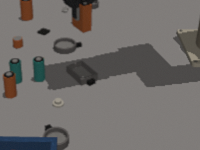

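The wrist view shows the flat cell at (255,260) held squarely, parallel to the oblong cup, whose rim is at (254,150). Placing it now.

Run:
```python
from h import *
place(.4386,.1543,.048,.05)
pick(.6295,.2481,0.0,.047,.055,40)
place_over(.4994,.4224,0.0)
wrist('w3'); c=manip.camera('scene'); save('sc3',cv2.resize(c['image'][90:260,240:440],None,fx=3.5,fy=3.5))
```

```text
down [-2.2 -0.9  4.2] [0.4383 0.1542 0.0599]
done 10.7667
grip 0.031872561496532156 [-1.1  0.   6.3] 13.2583
lift 0.03220251167374695 [ 0.   0.1 -2. ] 14.275
[0.49975569 0.42153489 0.20906756] 15.15
```

View pics/w3.png

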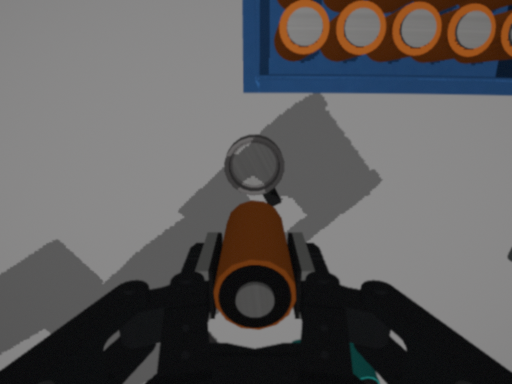

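View pics/sc3.png

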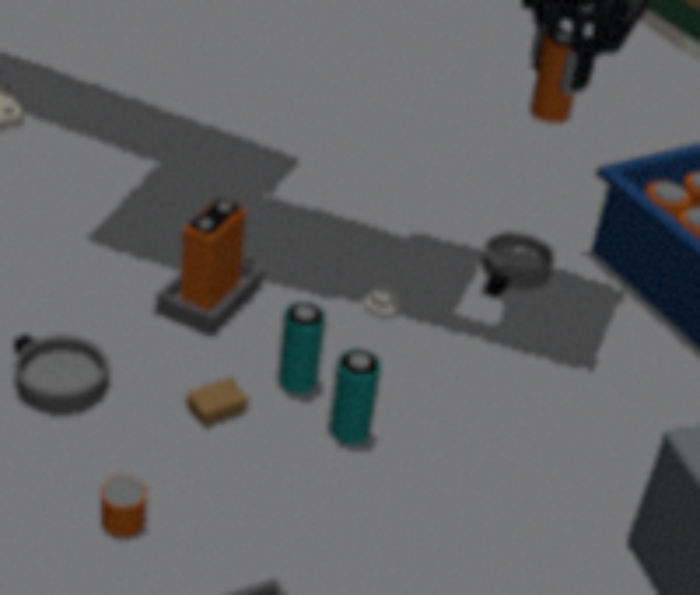

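The flat cell stands in the oblong cup at crop (210,265), and the middle cell is held upright above the medium cup at w3 (254,164). I'll cross-check the cup centre, place it, then fetch the fat cell.

Run:
```python
from h import *
w=pickle.load(open('w3.pkl','rb')); print(plane(w,[(254,164)],.02))
place(.4994,.4224,.047,.053)
pick(.6374,-.2187,-.15,.048,.072,55)
place_over(.4916,.0018,-.15)
wrist('w4'); c=manip.camera('scene'); save('sc4',cv2.resize(c['image'][90:260,180:440],None,fx=3,fy=3))
```

```text
[[0.4992164  0.42519915 0.02      ]]
down [-1.7 -2.1  4. ] [0.4991 0.4222 0.0589]
done 17.75
grip 0.04506416863182328 [-1.4  0.6  6.5] 21.85
lift 0.04493389021468909 [-0.7  0.6 -3.2] 22.8667
[0.49273686 0.00128901 0.20989674] 23.9
```

View pics/w4.png

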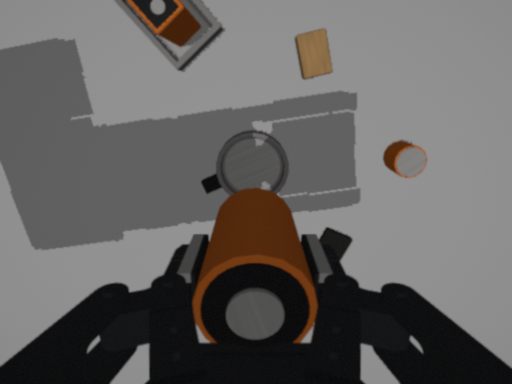

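View pics/sc4.png

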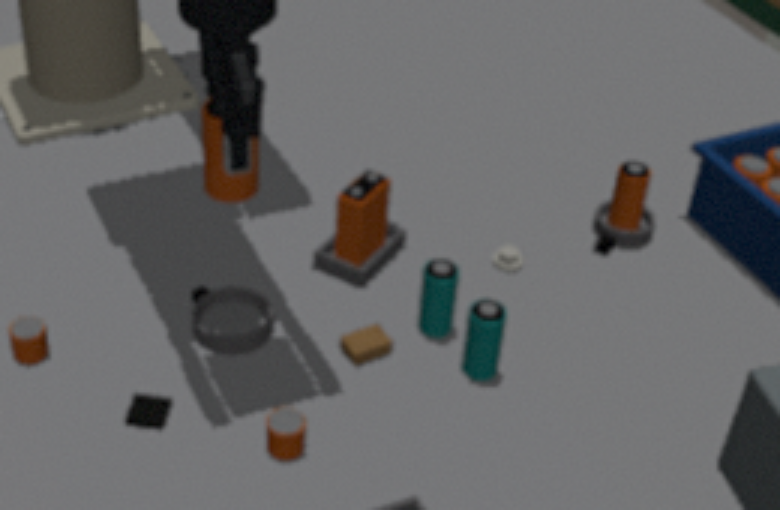

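The middle cell stands in the medium cup at crop (630,200), and the fat cell is held upright above the large cup at w4 (252,166). I'll place it, then look at the slim cell from above, away from the bin.

Run:
```python
from h import *
w=pickle.load(open('w4.pkl','rb')); print(plane(w,[(252.5,167)],.02))
place(.4916,.0018,.048,.066)
manip.command_gripper(.045)
manip.move_to([.503,-.37,.26],ori(0.0)); wrist('w5'); print(manip.get_time())
```

```text
[[0.49110998 0.00215088 0.02      ]]
down [-2.8  0.7  6. ] [0.4911 0.0019 0.06  ]
done 26.5083
28.3
```

View pics/w5.png

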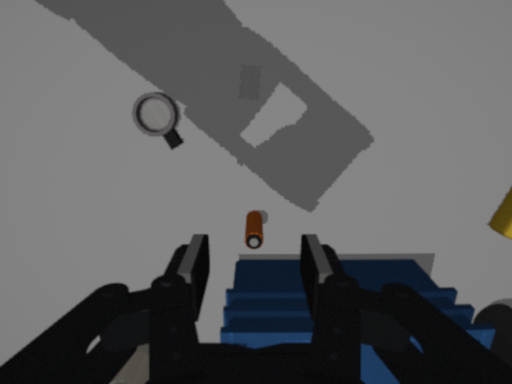

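Run:
```python
from m import *
w=pickle.load(open('w5.pkl','rb'))
g=w['image'].max(2); h=hullof((g<42).astype(np.uint8),254,241,9); print(h.min(0),h.max(0))
M=cv2.moments(h); ce=(M['m10']/M['m00'],M['m01']/M['m00']); print(ce,plane(w,[ce],.069),plane(w,[(254.5,241)],.069))
print('cup',plane(w,[(157,115)],.02)); print('bin rim',plane(w,[(222,332)],.14),'bottom',plane(w,[(240,262)],0))
```

```text
[247 235] [260 247]
(253.4659090909091, 240.91161616161617) [[ 0.50212272 -0.4508989   0.069     ]] [[ 0.5032476  -0.45100439  0.069     ]]
cup [[ 0.39421757 -0.3206496   0.02      ]]
bin rim [[ 0.47282626 -0.50966086  0.14      ]] bottom [[ 0.48365181 -0.51793312  0.        ]]
```

Run:
```python
from h import *
pick(.503,-.449,0.0,.050,.043,35)
place_over(.392,-.3185,0.0)
wrist('w6')
```

```text
grip 0.020204997100507695 [0.  0.9 4.4] 30.3667
lift 0.020422124400950266 [-1.  -0.5 -2.1] 31.375
[ 0.39208437 -0.31852599  0.20937402] 32.1
```

View pics/w6.png

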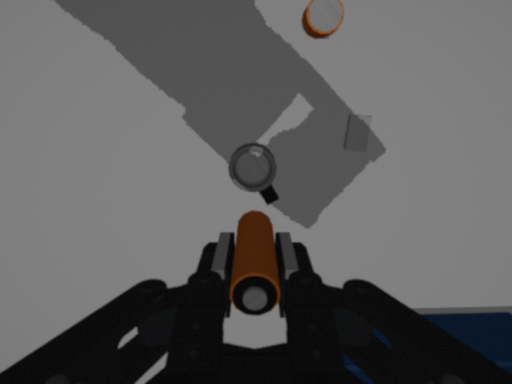

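The slim cell is held upright at (255,262), and the small cup's rim is centred at about (252,167). I'll place it, back off and check everything.

Run:
```python
from h import *
w=pickle.load(open('w6.pkl','rb')); print(plane(w,[(252.5,167.5)],.02))
place(.392,-.3185,.050,.042)
manip.move_to([.44,-.22,.32],ori(-.5)); wrist('w7')
manip.move_to([.44,.2,.32],ori(.47)); wrist('w8')
manip.move_to([.3,.2,.4],ori(.6)); 
for n in ('scene','side'):
    c=manip.camera(n); pickle.dump(c,open('f_%s.pkl'%n,'wb')); save('f_'+n,c['image'])
a=cv2.resize(pickle.load(open('f_scene.pkl','rb'))['image'][110:265,60:420],None,fx=2.2,fy=2.2); save('f_scene_c',a)
print(manip.get_time())
```

```text
[[ 0.39007014 -0.31820195  0.02      ]]
down [-0.4  0.6  7.3] [ 0.3918 -0.3184  0.062 ]
done 34.6417
37.8
```

View pics/w7.png

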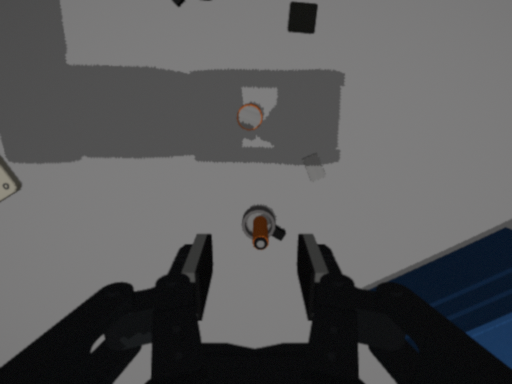

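View pics/w8.png

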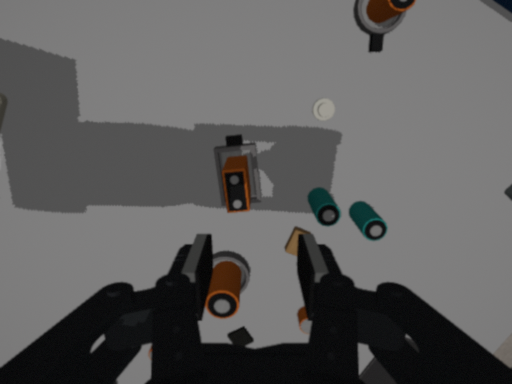

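View pics/f_scene_c.png

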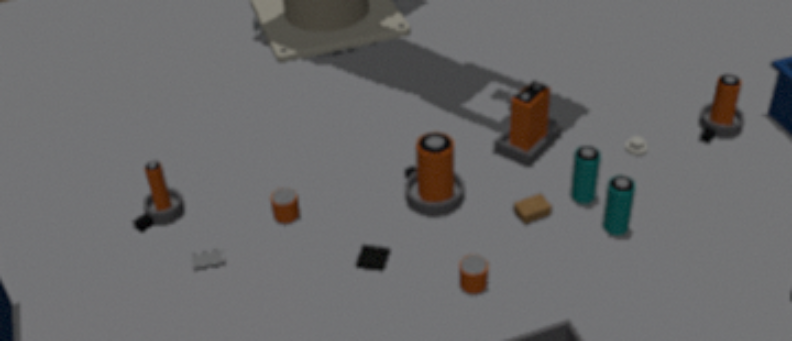

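View pics/f_side.png

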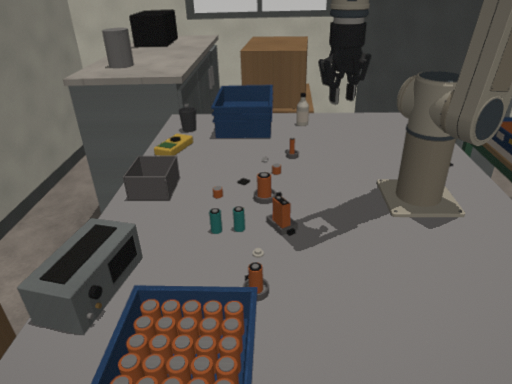

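All four cells stand in their cups: w7 slim top (260,243); w8 flat top (236,190), fat top (222,306), middle top (402,0). Now a numeric check against the cup centres, plus any shift of the short cells.

Run:
```python
from m import *
w7=pickle.load(open('w7.pkl','rb'));w8=pickle.load(open('w8.pkl','rb'));fs=pickle.load(open('f_scene.pkl','rb'));fd=pickle.load(open('f_side.pkl','rb'));d=pickle.load(open('d0.pkl','rb'))
for n,w,u,v,r,z,c in [('slim',w7,260,243,9,.077,(.392,-.3205)),('fat',w8,222,306,18,.087,(.4916,.0018)),('flat',w8,236,192,21,.085,(.4386,.1543))]:
    h=hullof((w['image'].max(2)<45).astype(np.uint8),u,v,r); M=cv2.moments(h); ce=np.array((M['m10']/M['m00'],M['m01']/M['m00']))
    p=plane(w,[ce],z)[0,:2]; print(n,ce.round(1),'off mm',((p-c)*1e3).round(1))
for nm,a,b in (('scene',d['scene'],fs),('side',d['side'],fd)):
    for c in (a,b):
        k,l,s,ce=cv2.connectedComponentsWithStats(orange(c['image']))
        for i in range(1,k):
            p=plane(c,[ce[i]],.045)[0]
            if s[i,4]>30 and .3<p[0]<.8 and -.5<p[1]<.48: print(nm,'after' if c is b else 'before',ce[i].round(1),p[:2].round(3),plane(c,[ce[i]],.015)[0,:2].round(3))
```

```text
slim [260.3 242.8] off mm [0.3 0.5]
fat [221.9 304.8] off mm [-0.2  0.8]
flat [235.4 190.3] off mm [-0.8  0.2]
scene before [338.4 141.7] [0.379 0.314] [0.34 0.34]
scene before [363.  200.6] [0.647 0.234] [0.619 0.257]
scene before [189.5 206.1] [ 0.498 -0.186] [ 0.464 -0.182]
scene before [ 86.1 239.1] [ 0.519 -0.448] [ 0.486 -0.455]
scene before [275.  237.9] [ 0.682 -0.029] [ 0.656 -0.017]
scene before [191.7 253. ] [ 0.655 -0.221] [ 0.628 -0.217]
scene after [389.  156.8] [0.507 0.414] [0.473 0.445]
scene after [300.2 164.5] [0.443 0.151] [0.407 0.17 ]
scene after [257.4 188.8] [ 0.499 -0.002] [0.465 0.011]
scene after [131.5 195.5] [ 0.398 -0.321] [ 0.36  -0.322]
scene after [189.7 206.1] [ 0.498 -0.186] [ 0.464 -0.182]
scene after [274.9 238. ] [ 0.682 -0.029] [ 0.656 -0.017]
side before [264.4 135.9] [ 0.502 -0.418] [ 0.504 -0.493]
side before [226.2 159.5] [ 0.635 -0.193] [ 0.644 -0.256]
side before [276.  170.4] [ 0.453 -0.105] [ 0.453 -0.164]
side before [217.5 193.6] [0.635 0.053] [0.643 0.002]
side before [209.8 236.4] [0.626 0.274] [0.634 0.233]
side before [315.2 255.7] [0.358 0.348] [0.354 0.312]
side after [291.6 146.5] [ 0.393 -0.308] [ 0.39  -0.377]
side after [276.1 170.3] [ 0.453 -0.106] [ 0.453 -0.164]
side after [264.  186.8] [0.491 0.01 ] [ 0.493 -0.043]
side after [217.6 193.7] [0.634 0.053] [0.643 0.002]
side after [281.  213.4] [0.439 0.163] [0.438 0.118]
side after [255.4 278.8] [0.499 0.43 ] [0.501 0.398]
```

Slim, fat and flat are within about 1 mm. The two views put the middle cell within a few mm, and the short cells haven't moved. Handing in.

Run:
```python
from h import *
manip.hold(0.5); print(np.round(manip.get_contact_force(),1),manip.get_time()); manip.sign_off()
```

```text
[0.4 0.8 0.1] 38.3
the job is handed in; nothing more can be done
```

I stood all four full-length cells upright in their cups and handed the job in at 38.3 s. The interface gives no verdict, so success rests on my own checks.

- **Cell positions:** From the wrist camera, the slim, fat and flat-sided cells measured within 1 mm of their cup centres. The middle cell's top was cut off in the final wrist view. Going by the scene and side cameras it is within about 10 mm of its cup centre (tolerance 14 mm), and a cruder check because the two views differ from each other by 16 mm. The robot let go of it 0.4 mm from the centre I had measured.
- **Short cells and look-alikes:** The short cells shifted by no more than 0.2 pixels in either fixed view. I did not touch the turquoise look-alikes.
- **Robot:** The gripper was clear of everything, with a residual force reading of about 1 N.
- **Disagreements:** Different views of the same cup gave centres up to 4 mm apart (small and medium cups), well inside the 9 mm of clearance around each cell.

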